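# Reset the ratcheted walk-in counter and count in three

## Robot

A 6-joint arm with a two-finger parallel gripper is mounted at the origin on a cart in front of the work surface, level with it; the furniture and walls round the work are solid. World frame = base frame: x ahead of the robot, y to its left, z up, the work surface at z = 0. Lengths are in m, angles in rad, forces in N, time in s.
With the tool pointing down it reaches from about 0.25 to 0.725 m from the base axis. Payload 4 kg.
Tool frame: the origin (TCP) lies midway between the tips of the shut fingers; the grasp point (between the pads) lies 19 mm behind it; z points along the fingers, y is the line along which they close (so a half turn about z gives the same grasp; the last joint's range is limited). The gripper opens to 85 mm and grips with 20 to 120 N. Pads are 22 mm wide; open, the fingers measure 114 mm over their backs; the gripper's body (76 mm by 85 mm) begins 54 mm behind the grasp point. The pads swing forward as they close: fully open they stand 13 mm farther back than shut.
Start: joints at [-1.279, 0.241, 0.005, 1.335, 0, 1.571], TCP at [0.144, -0.479, 0.231] pointing down, gripper open.
Joint ranges: [-2.72, 2.72], [-1.05, 1.87], [-1.09, 1.28], [-1.99, 2.15], [-1.42, 1.44], [-3.14, 3.14]. Speed limits (rad/s): [2.79, 2.79, 3.14, 3.14, 3.14, 3.14].

## Interface

Orientations are given as a unit quaternion [x, y, z, w].
In Python, from workcell import monitor, vision, job gives the robot as it stands.
- The arm moves only by the tool move_arm, never from a script. Its argument "moves" is a list that holds one entry, the list of rows, each a list of 5 numbers: the shift along the world's x, y, z in m, then the turn about the world's z in degrees, then the opening in per cent of the stroke, from 0 (shut) to 100 (fully open). In form: [[[x, y, z, turn, gripper], ...]]. A call has 1 to 5 rows; each row is the pose to reach, as a shift and turn from the pose commanded when the call began; what a row does not reach only later rows make up. A row lasts 1/8 s, in which the tool goes at most 62.5 mm and 10.7 degrees, less where a joint would pass 70% of its speed; a pose out of reach is approached as far as the arm can. A call with a gripper value outside its range is refused whole. The fingers move at their own pace and stop on an object; the grip force is fixed at half the most. Time passes only in rows, so rows that repeat a pose let the fingers close. It gives the time, the measured TCP pose, the force, the opening and the grip force at its end, in the units of the state.
- monitor.get_obs(): the state, without advancing time (a new reading comes with each control period).
- vision.camera(name): name is "scene" or "top" or "wrist"; returns a dict with "color" (480x640x3 uint8, red, green, blue), "camera_matrix" (3x3 intrinsics, pixels), "k1" (the pictures are not rectified: a ray, as slopes to the right and down, at radius r is drawn at 1 + k1 r^2 times it, then the intrinsics apply), "eye" and "attitude" of the camera in the world; the wrist camera has in their place "hand_eye" (4x4, takes a point from camera to tool coordinates, whose origin is the TCP and whose axes are the flange's). Camera axes: x right, y up, looking along -z (the intrinsics and any distortion apply to the point x, -y, -z); pixel columns grow to the right and rows downward; lengths in m; the calibration is good to about 2 mm. A picture is of the moment at which its call begins: read the wrist's pose just before it. There is no depth.
- job.job_done(): hands the job in; it is judged then, once.
The state is a dict: "clock": time; "joint_pos": joint angles; "joint_vel": joint speeds; "tau": joint torques, N m; "eef_pos": TCP position; "tool_rot": TCP orientation; "ft_force": force on the tool from outside, world axes, zero at the start; "ft_torque": the same for the moment, N m; "grip_width": finger opening in m; "grasp_force": force on a finger pad.
Only numpy, scipy, OpenCV 4.12 (cv2) and the standard library are available. Lean on these libraries where they do the work, as an engineer would, in place of code of your own. Each camera call takes 0.05 s, during which the arm holds its last target. There are 200 camera calls.

## Task

The walk-in counter on the desk has been clicked on too far. Throw its pawl lever out so that it stays out, turn the dial gently back until you feel it press on its hidden stop, and throw the pawl in again. Then turn the dial forward three clicks, one at a time with a short pause on each, and after the third ease it back until you feel the tooth press on the pawl; never force the dial against stop or pawl, and leave the bottles and the card stack alone.

Things in the scene. Friction and masses are not known exactly. Their poses are not given: they have to be found in the camera images.
- counter: the walk-in counter: flat white housing 170 x 150 x 22 mm fixed to the desk, with a toothed metal dial, a black bar knob on it and a pawl lever at its right side. Origin: centre of its underside; x away from the robot at yaw 0, z up. In this frame the dial's upright axis is at x +16, y +7 mm, the pawl's upright pivot at x -29, y -51 mm.
- knob_grip (a point): point on the dial's axis, mid-height of the knob's bar, 62 mm above the desk; turns with the dial. x along the bar, y across it (at dial = 0 they match the counter's axes). Bar 56 mm long, 24 wide, 41 to 77 mm above the desk; under it a hub 42 mm across and the disc, 111 mm across the teeth, top 36 mm above the desk.
- dial (a joint): dial angle, rad, growing forward (anticlockwise from above). 20 teeth 0.314 apart: with the pawl in it clicks forward; turned back it stops on the pawl near 0.314, 0.628, 0.942 (first, second, third click); a tooth has dropped in by 0.04 past these. Starts at 1.18 to 1.48. Stays where left: friction 0.06 N m, up to 0.04 more while clicking.
- dial_axis (a point): point of the housing on the dial's axis, 36 mm above the desk (disc top), axes as the counter's. Inside the housing, unseen, is the dial's rigid back stop: it differs from unit to unit and is met somewhere between dial = 0.05 and 0.26. It is felt as a steep rise in turning moment; 0.1 to 0.2 N m beyond friction, held half a second, is a good press; it bears at most 12 N at 40 mm radius (0.48 N m).
- pawl_nose (a point): centre of the pawl's nose, an upright steel pin 5 mm across, 30 mm above the desk, between the dial's saw teeth when in. A tooth turned back against it is felt like the stop: rigid, 0.1 to 0.2 N m beyond friction held half a second is a good press, and it bears at most 12 N (at 53 mm radius).
- post_mid (a point): middle of the free length of the black upright post on the pawl lever's tail, 52 mm above the desk: 10 mm diameter, free from 35 to 66 mm above the desk, 38 mm from the pawl's pivot, opposite its nose: with the pawl in it stands at x -67, y -56 mm in the counter's frame, with the pawl out at x -60, y -29 mm. It moves with the pawl.
- pawl (a joint): pawl lever angle, rad: 0 in, nose between the teeth (up to 0.13 while riding over a tooth), 0.75 fully out. Going out it turns clockwise from above: the tail post, on the robot's side of the pivot, goes 27 mm toward the counter's +y and 7 mm toward +x. An over-centre spring (centre at 0.37) snaps it to the nearer end and keeps it there; about 2 N at the post moves it.
- nail_polish: nail polish bottle 31 x 31 x 79 mm standing beyond the counter, a bystander; origin: centre of its underside
- card_stack: white stack of cards 55 x 89 x 17 mm lying to the right of the counter, a bystander; origin: centre of its underside
- oil_dropper: brown dropper bottle 33 x 34 x 102 mm standing to the left of the counter, a bystander; origin: centre of its underside
Not all that is in view belongs to the job. Several things have the shape of the counter; the one meant has the colours described above.

How it is judged:
On the way, in this order (a step that is already met when the one before it is completed fails the run):
1. the pawl is thrown out (beyond 0.6 rad) (value of joint pawl above 0.6 rad), for 0.2 s.
2. with the pawl out, the dial presses on its stop with more than 2 N (value of joint pawl above 0.6 rad and contact force between dial and stop above 2 N), for 0.2 s.
3. the pawl is in again (below 0.2 rad), the dial still short of the first click (value of joint pawl below 0.2 rad and value of joint dial below 0.3 rad), for 0.2 s.
4. the dial pauses on the first click (0.3 to 0.61 rad) (value of joint pawl below 0.12 rad and value of joint dial between 0.3 and 0.61 rad and velocity of joint dial between -0.15 and 0.15 rad/s), for 0.2 s.
5. the dial pauses on the second click (0.61 to 0.925 rad) (value of joint pawl below 0.12 rad and value of joint dial between 0.61 and 0.925 rad and velocity of joint dial between -0.15 and 0.15 rad/s), for 0.2 s.
6. on the third click the tooth presses back on the pawl with more than 2 N (value of joint dial between 0.9 and 0.985 rad and value of joint pawl below 0.1 rad and contact force between dial and pawl above 2 N), for 0.2 s.
At the end, for the whole second after the job is handed in: The dial rests on the third click, its tooth against the pawl: dial angle between 0.90 and 0.985 rad and at rest, pawl in (below 0.1 rad) (value of joint dial between 0.9 and 0.985 rad and value of joint pawl below 0.1 rad and velocity of joint dial between -0.15 and 0.15 rad/s); the robot touches nothing.
It fails at once if more than 12 N between the dial and its stop (contact force between dial and stop above 12 N).
It fails at once if more than 12 N between the dial and the pawl (contact force between dial and pawl above 12 N).
It fails at once if the nail polish is moved by more than 15 mm (distance of nail_polish from where it was at the start of the episode above 0.015 m).
It fails at once if the card stack is moved by more than 15 mm (distance of card_stack from where it was at the start of the episode above 0.015 m).
It fails at once if the oil dropper is moved by more than 15 mm (distance of oil_dropper from where it was at the start of the episode above 0.015 m).
It also fails if it takes over 72 s, if anything falls off the work surface, if the arm or the gripper's body presses on something with over 40 N, if the wrist force passes 120 N, or if a joint passes its speed limit or range.

## Working session

There is one attempt and no reset: what is moved stays moved. The work goes in short steps, Python scripts to look and compute and a tool call to move; the robot and the scene stay as the last step left them, time stands still between calls to the robot, and variables do not carry over. Pictures are saved under pics/ and viewed, at most 10 in all, crops included, and the job is handed in when it is done.

Besides the shell and the picture viewer there is one more tool, called after "Call:" by a JSON object that holds its "method" and its "body", one argument or row to a line. move_arm: Moves the arm, as the interface text tells. Its arguments: {"type":"object","properties":{"moves":{"type":"array","items":{"type":"array","items":{"type":"array","items":{"type":"number"}}}}},"required":["moves"]}

```bash
mkdir -p pics; ls; cat > h.py <<'E'
import numpy as np, cv2
from scipy.spatial.transform import Rotation as R
from workcell import monitor, vision, job
def rot(a):
    a=np.array(a,float)
    return a if a.shape==(3,3) else R.from_quat(a).as_matrix()
def cam(n):
    o=monitor.get_obs(); c=vision.camera(n)
    if 'hand_eye' in c:
        T=np.eye(4);T[:3,:3]=rot(o['tool_rot']);T[:3,3]=o['eef_pos'];M=T@np.array(c['hand_eye'])
        E,A=M[:3,3],M[:3,:3]
    else: E,A=np.array(c['eye']),rot(c['attitude'])
    return c['color'],np.array(c['camera_matrix']),c['k1'],E,A
def ray(px,K,k1,z,E,A):
    d=np.array([(px[0]-K[0,2])/K[0,0],(px[1]-K[1,2])/K[1,1]]);u=d.copy()
    for _ in range(30): u=d/(1+k1*(u@u))
    r=A@np.array([u[0],-u[1],-1]); return E+r*(z-E[2])/r[2]
def proj(P,K,k1,E,A):
    p=A.T@(np.array(P)-E);u=np.array([p[0],-p[1]])/-p[2];u=u*(1+k1*(u@u))
    return K[0,0]*u[0]+K[0,2],K[1,1]*u[1]+K[1,2]
E
python3 - <<'E'
from h import *
import pickle
o=monitor.get_obs();print({k:np.round(v,3) for k,v in o.items()})
d={}
for n in('top','scene'):
    r=cam(n);d[n]=r;cv2.imwrite(f'pics/{n}0.png',r[0][:,:,::-1]);print(n,r[1],r[2],r[3],r[4])
pickle.dump(d,open('c0.pkl','wb'))
E
```

```text
pics
{'clock': np.float64(0.0), 'joint_pos': array([-1.279,  0.241,  0.004,  1.335,  0.   ,  1.571]), 'joint_vel': array([ 0.001, -0.001,  0.001,  0.002, -0.001,  0.002]), 'tau': array([ 1.0000e-03, -3.7232e+01,  2.5240e+01,  1.7000e-02,  0.0000e+00,
       -0.0000e+00]), 'eef_pos': array([ 0.144, -0.478,  0.23 ]), 'tool_rot': array([ 0.989,  0.145, -0.   , -0.001]), 'ft_force': array([-0.985, -0.291, -1.149]), 'ft_torque': array([-0.016, -0.012, -0.005]), 'grasp_force': np.float64(0.0), 'grip_width': np.float64(0.086)}
top [[480.53375769   0.         312.26474143]
 [  0.         480.53375769 244.41011112]
 [  0.           0.           1.        ]] -0.0012201510242041372 [0.49148467 0.19329262 1.20334431] [[ 0.0086132   0.99571256 -0.09209945]
 [-0.99950339  0.00578078 -0.03097662]
 [-0.0303114   0.09232052  0.99526787]]
scene [[521.85986357   0.         324.56323781]
 [  0.         521.85986357 242.20952391]
 [  0.           0.           1.        ]] 0.009659548344739168 [0.21670818 0.84035632 1.00070643] [[-0.86422015  0.40462373 -0.29900363]
 [-0.50300199 -0.682354    0.53045454]
 [ 0.01060817  0.60882892  0.79323061]]
```

View pics/top0.png

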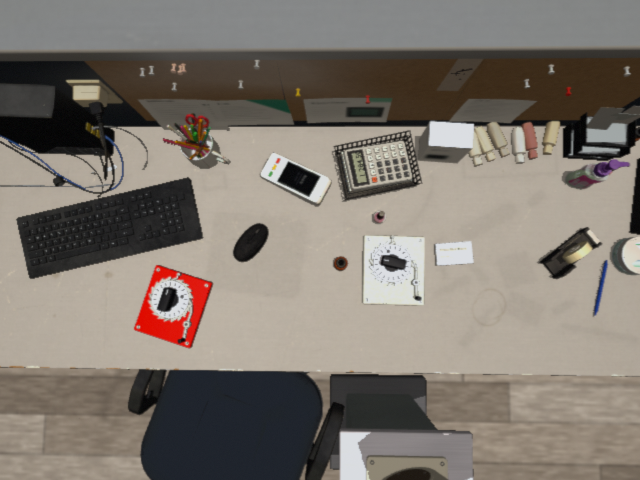

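The white counter is centred near (393,270), with the knob at about (393,262) and the pawl post near (417,297). The oil dropper is at (340,263), the nail polish at (378,217) and the cards at (453,253). I'll enlarge the counter next.

```bash
python3 - <<'E'
from h import *
import pickle
im=pickle.load(open('c0.pkl','rb'))['top'][0]
c=im[225:315,335:455,::-1];cv2.imwrite('pics/top_crop.png',cv2.resize(c,None,fx=6.6,fy=6.6,interpolation=cv2.INTER_CUBIC))
E
```

```text
(no output)
```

View pics/top_crop.png

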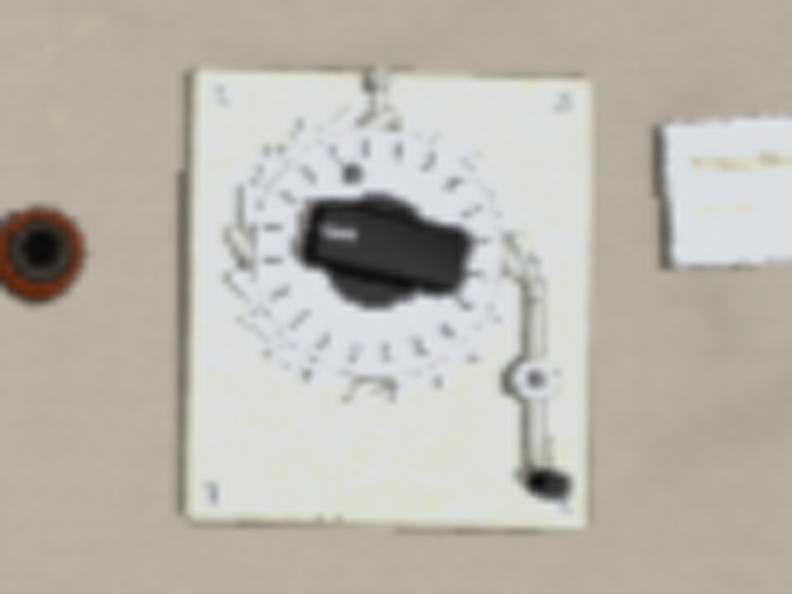

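```bash
python3 - <<'E'
from h import *
import pickle
d=pickle.load(open('c0.pkl','rb'))['top'];a=d[1:]
f=lambda x,y,z:ray(((x+.5)/6.6-.5+335,(y+.5)/6.6-.5+225),*a[:2],z,*a[2:])
P=[f(*p,.022) for p in((195,70),(590,80),(587,525),(188,517))]
TL,TR,BR,BL=P;print(np.round(P,4),np.linalg.norm(TL-TR),np.linalg.norm(TL-BL))
v=(TL-BL)+(TR-BR);yaw=np.arctan2(v[1],v[0]);c=sum(P)/4;print('yaw',np.degrees(yaw),c)
rot2=lambda x,y:c[:2]+np.array([[np.cos(yaw),-np.sin(yaw)],[np.sin(yaw),np.cos(yaw)]])@[x/1e3,y/1e3]
print('axis',rot2(16,7),'post in',rot2(-67,-56),'out',rot2(-60,-29),'pivot',rot2(-29,-51))
print('bar ctr',f(389,248,.077),'pivot',f(535,379,.036),'post top',f(552,487,.066))
b=f(312,225,.077)-f(470,252,.077);print('bar',np.degrees(np.arctan2(b[1],b[0])-yaw))
print('dropper',f(38,248,.1),'cards',f(665,195,.017),'np',ray((378,217),*a[:2],.079,*a[2:]))
E
```

```text
[[ 0.6244  0.1023  0.022 ]
 [ 0.6214 -0.0443  0.022 ]
 [ 0.4569 -0.0411  0.022 ]
 [ 0.4585  0.1051  0.022 ]] 0.14663447953934136 0.16594703354602752
yaw -1.0357416950926441 [0.54031228 0.03049229 0.022     ]
axis [0.5564362  0.03720193] post in [ 0.47231096 -0.02428746] out [0.47979787 0.00258159] pivot [ 0.51039513 -0.01997517]
bar ctr [0.55521042 0.03817348 0.077     ] pivot [ 0.51006196 -0.02015998  0.036     ] post top [ 0.47147878 -0.02023854  0.066     ]
bar 81.65183174683865
dropper [0.55306838 0.1628325  0.1       ] cards [ 0.57906067 -0.07250134  0.017     ] np [0.66121461 0.07406012 0.079     ]
```

Call:
{"method": "move_arm", "body": {
  "moves": [
    [[0.036, 0.045, 0, 10, 0], [0.072, 0.09, 0, 20, 0], [0.108, 0.135, 0, 30, 0], [0.144, 0.18, 0, 40, 0], [0.18, 0.225, 0, 50, 0]]
  ]
}}

```text
clock: 0.72
eef_pos: [0.3245, -0.2522, 0.2311]
tool_rot: [0.834, 0.552, -0.0, -0.0]
ft_force: [0.6, -0.2, -0.6]
grip_width: 0.0003
grasp_force: 0.0
```

```bash
python3 - <<'E'
from h import *
o=monitor.get_obs();print({k:np.round(v,3) for k,v in o.items()})
E
```

```text
{'clock': np.float64(0.725), 'joint_pos': array([-0.661,  0.064, -0.206,  1.3  ,  0.   ,  1.311]), 'joint_vel': array([ 1.117, -0.046, -0.047, -0.012, -0.   , -0.277]), 'tau': array([-4.6670e+00, -2.9448e+01,  2.4184e+01,  5.2400e-01, -2.4000e-02,
        2.2500e-01]), 'eef_pos': array([ 0.325, -0.252,  0.231]), 'tool_rot': array([ 0.834,  0.552, -0.   , -0.   ]), 'ft_force': array([ 0.621, -0.194, -0.604]), 'ft_torque': array([-0.065, -0.067,  0.012]), 'grasp_force': np.float64(0.0), 'grip_width': np.float64(0.0)}
```

Call:
{"method": "move_arm", "body": {
  "moves": [
    [[0.02, 0.024, 0, 10, 0], [0.04, 0.048, 0, 20, 0], [0.06, 0.072, 0, 30, 0], [0.08, 0.096, 0, 40, 0], [0.1, 0.12, 0, 50, 0]]
  ]
}}

```text
clock: 1.35
eef_pos: [0.4241, -0.1329, 0.2309]
tool_rot: [0.522, 0.853, -0.0, -0.0]
ft_force: [0.6, -0.4, 1.1]
grip_width: -0.0
grasp_force: 0.0
```

Call:
{"method": "move_arm", "body": {
  "moves": [
    [[0.01, 0.014, -0.02, 10, 0], [0.02, 0.028, -0.04, 20, 0], [0.03, 0.042, -0.06, 30, 0], [0.04, 0.055, -0.08, 40, 0], [0.048, 0.068, -0.1, 50, 0]]
  ]
}}

```text
clock: 1.98
eef_pos: [0.4718, -0.0653, 0.1302]
tool_rot: [0.113, 0.994, 0.0, -0.0]
ft_force: [0.3, -0.7, -0.6]
grip_width: -0.0001
grasp_force: 0.0
```

Call:
{"method": "move_arm", "body": {
  "moves": [
    [[0, 0, 0, 10, 0], [0, 0, 0, 20, 0], [0, 0, 0, 30, 0], [0, 0, 0, 40, 0], [0, 0, 0, 50, 0]]
  ]
}}

```text
clock: 2.6
eef_pos: [0.4714, -0.0658, 0.1308]
tool_rot: [-0.318, 0.948, 0.0, -0.0]
ft_force: [-0.8, -0.5, -0.1]
grip_width: -0.0
grasp_force: 0.0
```

Call:
{"method": "move_arm", "body": {
  "moves": [
    [[0, 0, -0.02, 10, 0], [0, 0, -0.04, 20, 0], [0, 0, -0.06, 30, 0], [0, 0, -0.08, 40, 0], [0, 0, -0.08, 44, 0]]
  ]
}}

```text
clock: 3.22
eef_pos: [0.4698, -0.0656, 0.0492]
tool_rot: [-0.649, 0.761, 0.002, -0.002]
ft_force: [-0.8, 0.3, 0.0]
grip_width: -0.0001
grasp_force: 0.0
```

```bash
python3 - <<'E'
from h import *
import pickle
o=monitor.get_obs();print({k:np.round(v,3) for k,v in o.items()})
r=cam('wrist');cv2.imwrite('pics/w1.png',r[0][:,:,::-1]);pickle.dump(r,open('w1.pkl','wb'))
print(proj((.472,-.024,.066),*r[1:]),proj((.556,.0373,.077),*r[1:]))
E
```

```text
{'clock': np.float64(3.225), 'joint_pos': array([-0.139,  0.36 , -0.348,  0.868, -0.   , -1.55 ]), 'joint_vel': array([-0.001, -0.018,  0.025,  0.014,  0.002, -0.533]), 'tau': array([ 2.0000e-03, -3.6921e+01,  1.9627e+01, -1.8300e-01,  0.0000e+00,
        3.0800e-01]), 'eef_pos': array([ 0.47 , -0.066,  0.049]), 'tool_rot': array([-0.649,  0.761,  0.002, -0.002]), 'ft_force': array([-0.844,  0.324,  0.014]), 'ft_torque': array([-0.015, -0.046,  0.004]), 'grasp_force': np.float64(0.0), 'grip_width': np.float64(-0.0)}
(np.float64(324.23671493943056), np.float64(398.5069366776611)) (np.float64(175.68814822978993), np.float64(530.4459982520143))
```

View pics/w1.png

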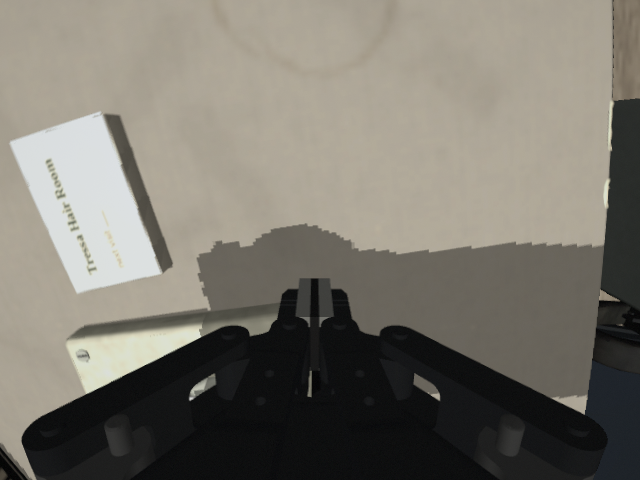

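The wrist view shows the shut fingers near (315,300), clear of the cards at (90,200). The post is hidden behind the fingers, at about (324,398) as predicted. I'll push toward +y now.

Call:
{"method": "move_arm", "body": {
  "moves": [
    [[0.002, 0.01, 0, 0, 0], [0.002, 0.018, 0, 0, 0], [0.003, 0.026, 0, 0, 0], [0.004, 0.032, 0, 0, 0], [0.005, 0.038, 0, 0, 0]]
  ]
}}

```text
clock: 3.9
eef_pos: [0.4768, -0.0273, 0.0513]
tool_rot: [-0.648, 0.762, 0.0, 0.0]
ft_force: [-0.7, 0.2, -0.2]
grip_width: 0.0001
grasp_force: 0.1
```

Call:
{"method": "move_arm", "body": {
  "moves": [
    [[0.001, 0.004, 0, 0, 0], [0.002, 0.008, 0, 0, 0], [0.002, 0.01, 0, 0, 0], [0.002, 0.01, 0, 0, 0]]
  ]
}}

```text
clock: 4.4
eef_pos: [0.4789, -0.0178, 0.0513]
tool_rot: [-0.648, 0.762, -0.0, 0.0]
ft_force: [-0.7, -0.6, -0.1]
grip_width: -0.0001
grasp_force: 0.0
```

```bash
python3 - <<'E'
from h import *
import pickle
r=cam('top');pickle.dump(r,open('t2.pkl','wb'))
c=r[0][225:315,335:455,::-1];cv2.imwrite('pics/t2.png',cv2.resize(c,None,fx=6.6,fy=6.6,interpolation=cv2.INTER_CUBIC))
E
```

```text
(no output)
```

View pics/t2.png

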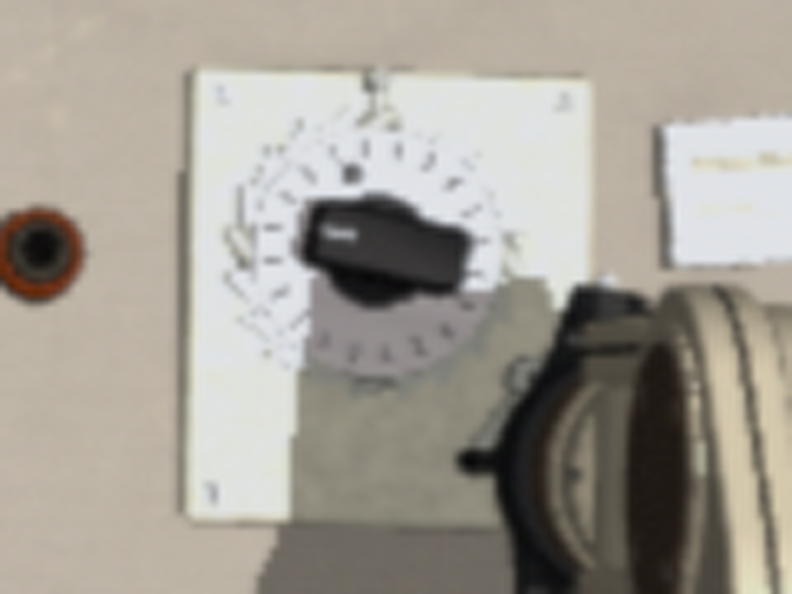

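The post has snapped out to about (465,462). Next I'll rise, open the gripper and go over the knob.

Call:
{"method": "move_arm", "body": {
  "moves": [
    [[0, -0.006, 0.01, 0, 0], [0, -0.006, 0.06, 0, 20], [0.02, 0.01, 0.075, 0, 55], [0.05, 0.03, 0.075, 0, 55], [0.077, 0.055, 0.075, 0, 55]]
  ]
}}

```text
clock: 5.08
eef_pos: [0.5573, 0.0368, 0.1278]
tool_rot: [-0.647, 0.763, -0.001, 0.001]
ft_force: [0.9, -0.8, -0.1]
grip_width: 0.0472
grasp_force: 0.0
```

Call:
{"method": "move_arm", "body": {
  "moves": [
    [[0, 0, 0, 0, 55], [0, 0, 0, 0, 55]]
  ]
}}

```text
clock: 5.32
eef_pos: [0.5553, 0.0366, 0.1264]
tool_rot: [-0.647, 0.762, 0.0, -0.0]
ft_force: [-1.0, -0.7, -0.6]
grip_width: 0.047
grasp_force: 0.0
```

```bash
python3 - <<'E'
from h import *
o=monitor.get_obs();print({k:np.round(v,3) for k,v in o.items()})
r=cam('wrist')
cv2.imwrite('pics/w3.png',r[0][:,:,::-1])
print(proj((.5558,.0375,.077),*r[1:]))
E
```

```text
{'clock': np.float64(5.325), 'joint_pos': array([ 0.066,  0.417, -0.026,  1.129, -0.   , -1.343]), 'joint_vel': array([-0.008, -0.011, -0.02 , -0.002,  0.001,  0.002]), 'tau': array([ 3.9000e-01, -4.3732e+01,  2.4045e+01, -8.6000e-02,  2.1000e-02,
       -1.0000e-03]), 'eef_pos': array([0.555, 0.037, 0.126]), 'tool_rot': array([-0.647,  0.762,  0.   , -0.   ]), 'ft_force': array([-1.006, -0.741, -0.566]), 'ft_torque': array([-0.002,  0.007, -0.025]), 'grasp_force': np.float64(0.0), 'grip_width': np.float64(0.047)}
(np.float64(313.65034188645876), np.float64(260.86270190911006))
```

View pics/w3.png

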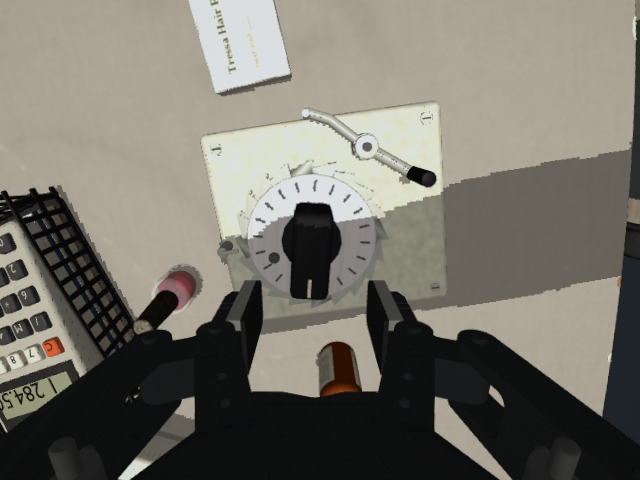

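The knob bar is centred at about (312,258), matching the predicted (314,261), and the pawl lever is out with its post at (422,177). I'll descend and grip.

Call:
{"method": "move_arm", "body": {
  "moves": [
    [[0, 0.001, -0.03, 0, 55], [0, 0.001, -0.06, 0, 55], [0, 0.001, -0.076, 0, 55], [0, 0.001, -0.081, 0, 55], [0, 0.001, -0.081, 0, 40]]
  ]
}}

```text
clock: 6.0
eef_pos: [0.5561, 0.0379, 0.0458]
tool_rot: [-0.647, 0.762, -0.0, 0.0]
ft_force: [0.4, -0.9, 0.2]
grip_width: 0.0342
grasp_force: 0.0
```

Call:
{"method": "move_arm", "body": {
  "moves": [
    [[0, 0, 0, 0, 30], [0, 0, 0, 0, 25], [0, 0, 0, 0, 20], [0, 0, 0, 0, 20]]
  ]
}}

```text
clock: 6.5
eef_pos: [0.5577, 0.038, 0.0469]
tool_rot: [-0.648, 0.762, -0.001, 0.002]
ft_force: [2.6, -1.7, 6.2]
grip_width: 0.0235
grasp_force: 58.2
```

```bash
cat > s.py <<'E'
from h import *
o=monitor.get_obs();print({k:np.round(o[k],3) for k in('clock','eef_pos','ft_force','ft_torque','grip_width','grasp_force')}, 'q6',o['joint_pos'][5],'tau6',o['tau'][5])
x=rot(o['tool_rot'])[:,1];b=np.degrees(np.arctan2(x[1],x[0]))-90+1.04
print('dial',np.radians((b+90)%180-90), 'Mz about tcp', o['ft_torque'][2])
E
python3 s.py
```

```text
{'clock': np.float64(6.5), 'eef_pos': array([0.558, 0.038, 0.047]), 'ft_force': array([ 2.592, -1.695,  6.249]), 'ft_torque': array([-0.375, -0.332,  0.055]), 'grip_width': np.float64(0.024), 'grasp_force': np.float64(58.219)} q6 -1.3403733968879796 tau6 0.04066982539370656
dial 1.4268925130259427 Mz about tcp 0.055492866884091524
```

Call:
{"method": "move_arm", "body": {
  "moves": [
    [[0, 0, 0, -4, 20], [0, 0, 0, -10, 20], [0, 0, 0, -17, 20], [0, 0, 0, -24, 20], [0, 0, 0, -30, 20]]
  ]
}}

```text
clock: 7.12
eef_pos: [0.5585, 0.0376, 0.0469]
tool_rot: [-0.427, 0.904, -0.002, 0.002]
ft_force: [5.2, -2.8, 3.6]
grip_width: 0.0234
grasp_force: 57.9
```

```bash
python3 s.py
```

```text
{'clock': np.float64(7.125), 'eef_pos': array([0.559, 0.038, 0.047]), 'ft_force': array([ 5.238, -2.841,  3.615]), 'ft_torque': array([-0.549, -0.72 ,  0.064]), 'grip_width': np.float64(0.023), 'grasp_force': np.float64(57.867)} q6 -0.8133662223864195 tau6 -0.5769946239888668
dial 0.8995459681775179 Mz about tcp 0.06408473469981167
```

Call:
{"method": "move_arm", "body": {
  "moves": [
    [[0, 0, 0, -7, 20], [0, 0, 0, -14, 20], [0, 0, 0, -21, 20], [0, 0, 0, -26, 20], [0, 0, 0, -30, 20]]
  ]
}}

```text
clock: 7.75
eef_pos: [0.5591, 0.0368, 0.0469]
tool_rot: [-0.178, 0.984, -0.002, 0.003]
ft_force: [5.8, -5.4, 2.4]
grip_width: 0.0234
grasp_force: 57.9
```

```bash
python3 s.py
```

```text
{'clock': np.float64(7.75), 'eef_pos': array([0.559, 0.037, 0.047]), 'ft_force': array([ 5.817, -5.357,  2.438]), 'ft_torque': array([-0.837, -0.972,  0.085]), 'grip_width': np.float64(0.023), 'grasp_force': np.float64(57.923)} q6 -0.2908806158970097 tau6 -0.3500582557171583
dial 0.37639489819049193 Mz about tcp 0.08497785049151602
```

Call:
{"method": "move_arm", "body": {
  "moves": [
    [[0.001, -0.001, 0, -3, 20], [0.001, -0.001, 0, -5, 20], [0.001, -0.001, 0, -6, 20], [0.001, -0.001, 0, -6, 20]]
  ]
}}

```text
clock: 8.25
eef_pos: [0.5591, 0.0366, 0.0469]
tool_rot: [-0.128, 0.992, -0.001, 0.002]
ft_force: [3.3, -2.9, 6.3]
grip_width: 0.0235
grasp_force: 59.0
```

```bash
python3 s.py
```

```text
{'clock': np.float64(8.25), 'eef_pos': array([0.559, 0.037, 0.047]), 'ft_force': array([ 3.274, -2.932,  6.312]), 'ft_torque': array([-0.464, -0.606, -0.092]), 'grip_width': np.float64(0.024), 'grasp_force': np.float64(58.988)} q6 -0.19013862524819655 tau6 -0.012444413441698998
dial 0.2743403309542591 Mz about tcp -0.09225523598929142
```

Call:
{"method": "move_arm", "body": {
  "moves": [
    [[0, 0, 0, 0.2, 20], [0, 0, 0, 0.2, 20]]
  ]
}}

```text
clock: 8.5
eef_pos: [0.5591, 0.0366, 0.0469]
tool_rot: [-0.13, 0.992, -0.001, 0.002]
ft_force: [3.3, -2.5, 5.9]
grip_width: 0.0233
grasp_force: 59.0
```

```bash
python3 s.py
```

```text
{'clock': np.float64(8.5), 'eef_pos': array([0.559, 0.037, 0.047]), 'ft_force': array([ 3.275, -2.511,  5.896]), 'ft_torque': array([-0.478, -0.588, -0.027]), 'grip_width': np.float64(0.023), 'grasp_force': np.float64(59.023)} q6 -0.19372696476970844 tau6 -0.022513767471536994
dial 0.27792308360817486 Mz about tcp -0.026520492158226237
```

Call:
{"method": "move_arm", "body": {
  "moves": [
    [[0, 0, 0, 0.2, 20], [0, 0, 0, 0.2, 20]]
  ]
}}

```text
clock: 8.75
eef_pos: [0.5591, 0.0366, 0.0469]
tool_rot: [-0.131, 0.991, -0.001, 0.002]
ft_force: [3.6, -3.3, 4.8]
grip_width: 0.0235
grasp_force: 59.0
```

```bash
python3 s.py
```

```text
{'clock': np.float64(8.75), 'eef_pos': array([0.559, 0.037, 0.047]), 'ft_force': array([ 3.615, -3.338,  4.793]), 'ft_torque': array([-0.462, -0.663, -0.028]), 'grip_width': np.float64(0.024), 'grasp_force': np.float64(59.017)} q6 -0.1972196280762443 tau6 -0.022027211962267756
dial 0.28140799217989415 Mz about tcp -0.028015717345783262
```

Call:
{"method": "move_arm", "body": {
  "moves": [
    [[0, 0, 0, 0, 35], [0, 0, 0, 0, 47], [0.008, 0.002, 0, 0, 47], [0.016, 0.004, 0, -3, 47], [0.023, 0.006, 0, -6, 47]]
  ]
}}

```text
clock: 9.38
eef_pos: [0.5803, 0.0435, 0.0449]
tool_rot: [-0.079, 0.997, 0.0, -0.0]
ft_force: [0.0, 0.4, -0.7]
grip_width: 0.0404
grasp_force: 0.0
```

Call:
{"method": "move_arm", "body": {
  "moves": [
    [[0, -0.002, 0, -6, 47], [0, -0.004, 0, -12, 47], [0, -0.005, 0, -12, 47], [0, -0.005, 0, -12, 47]]
  ]
}}

```text
clock: 9.88
eef_pos: [0.5799, 0.0382, 0.0451]
tool_rot: [0.024, 1.0, 0.0, -0.0]
ft_force: [-0.4, 1.0, 1.0]
grip_width: 0.0404
grasp_force: 0.0
```

```bash
python3 s.py
```

```text
{'clock': np.float64(9.875), 'eef_pos': array([0.58 , 0.038, 0.045]), 'ft_force': array([-0.382,  1.035,  0.997]), 'ft_torque': array([ 0.018, -0.06 ,  0.043]), 'grip_width': np.float64(0.04), 'grasp_force': np.float64(0.0)} q6 0.11456490692007477 tau6 -0.0065898007596842945
dial -0.03062465560014248 Mz about tcp 0.043450358470207215
```

Now I'll search slowly in −y.

Call:
{"method": "move_arm", "body": {
  "moves": [
    [[0, -0.001, 0, 0, 47], [0, -0.002, 0, 0, 47], [0, -0.003, 0, 0, 47], [0, -0.003, 0, 0, 47]]
  ]
}}

```text
clock: 10.38
eef_pos: [0.5799, 0.035, 0.0454]
tool_rot: [0.025, 1.0, -0.0, 0.0]
ft_force: [-0.1, 0.1, -0.1]
grip_width: 0.0401
grasp_force: 0.0
```

Call:
{"method": "move_arm", "body": {
  "moves": [
    [[0, -0.001, 0, 0, 47], [0, -0.002, 0, 0, 47], [0, -0.002, 0, 0, 47]]
  ]
}}

```text
clock: 10.75
eef_pos: [0.5801, 0.0337, 0.0454]
tool_rot: [0.025, 1.0, 0.001, 0.0]
ft_force: [-0.0, 2.7, -1.0]
grip_width: 0.0404
grasp_force: 1.5
```

Call:
{"method": "move_arm", "body": {
  "moves": [
    [[0, -0.001, 0, 0, 47], [0, -0.0015, 0, 0, 47], [0, -0.0015, 0, 0, 47]]
  ]
}}

```text
clock: 11.12
eef_pos: [0.5808, 0.0324, 0.0454]
tool_rot: [0.025, 1.0, 0.001, 0.001]
ft_force: [2.5, 5.4, -2.7]
grip_width: 0.04
grasp_force: 2.5
```

Call:
{"method": "move_arm", "body": {
  "moves": [
    [[0, -0.0005, 0, 0, 47], [0, -0.001, 0, 0, 47], [0, -0.001, 0, 0, 47]]
  ]
}}

```text
clock: 11.5
eef_pos: [0.5809, 0.0323, 0.0454]
tool_rot: [0.025, 1.0, 0.002, 0.001]
ft_force: [3.4, 7.3, -2.0]
grip_width: 0.0404
grasp_force: 3.6
```

```bash
python3 s.py
```

```text
{'clock': np.float64(11.5), 'eef_pos': array([0.581, 0.032, 0.045]), 'ft_force': array([ 3.43 ,  7.305, -2.   ]), 'ft_torque': array([ 1.368, -0.604, -0.071]), 'grip_width': np.float64(0.04), 'grasp_force': np.float64(3.632)} q6 0.10316043065814669 tau6 -0.0507116736844182
dial -0.03103026543832632 Mz about tcp -0.07112527412941932
```

Call:
{"method": "move_arm", "body": {
  "moves": [
    [[0, -0.001, 0, 0, 47], [0, -0.0015, 0, 0, 47], [0, -0.0015, 0, 0, 47]]
  ]
}}

```text
clock: 11.88
eef_pos: [0.5809, 0.0322, 0.0453]
tool_rot: [0.024, 1.0, 0.003, 0.001]
ft_force: [3.0, 11.3, -2.5]
grip_width: 0.0403
grasp_force: 5.3
```

```bash
cat >> s.py <<'E'
p,F,T=o['eef_pos'],o['ft_force'],o['ft_torque']
# moment about the dial axis (0.558,0.037), ft_torque taken at the TCP in the plane
d=p[:2]-[.558,.037];print('M axis',T[2]+d[0]*F[1]-d[1]*F[0], 'pos',np.round(p,4))
E
python3 s.py
```

```text
{'clock': np.float64(11.875), 'eef_pos': array([0.581, 0.032, 0.045]), 'ft_force': array([ 3.031, 11.301, -2.455]), 'ft_torque': array([ 2.025, -0.605, -0.063]), 'grip_width': np.float64(0.04), 'grasp_force': np.float64(5.304)} q6 0.10055492166480788 tau6 -0.050863780779764056
dial -0.02998126896258267 Mz about tcp -0.0625869353473487
M axis 0.2104770684895884 pos [0.5809 0.0322 0.0453]
```

Call:
{"method": "move_arm", "body": {
  "moves": [
    [[0, -0.0004, 0, 0, 47], [0, -0.0004, 0, 0, 47], [0, -0.0004, 0, 0, 47], [0, -0.0004, 0, 0, 47], [0, -0.0004, 0, 0, 47]]
  ]
}}

```text
clock: 12.5
eef_pos: [0.5809, 0.0321, 0.0454]
tool_rot: [0.024, 1.0, 0.003, 0.001]
ft_force: [2.7, 11.6, -2.6]
grip_width: 0.0397
grasp_force: 5.7
```

```bash
python3 s.py
```

```text
{'clock': np.float64(12.5), 'eef_pos': array([0.581, 0.032, 0.045]), 'ft_force': array([ 2.695, 11.587, -2.599]), 'ft_torque': array([ 2.145, -0.656, -0.023]), 'grip_width': np.float64(0.04), 'grasp_force': np.float64(5.716)} q6 0.099840141715414 tau6 -0.049746326403692365
dial -0.029652913880572892 Mz about tcp -0.02257327197919661
M axis 0.25599852190325795 pos [0.5809 0.0321 0.0454]
```

Call:
{"method": "move_arm", "body": {
  "moves": [
    [[0, 0.006, 0, 0, 47], [0, 0.012, 0, 0, 47], [0, 0.012, 0.04, 0, 47], [0, 0.012, 0.075, 0, 47], [-0.04, 0.01, 0.075, 0, 0]]
  ]
}}

```text
clock: 13.12
eef_pos: [0.5444, 0.0384, 0.124]
tool_rot: [0.026, 1.0, -0.0, 0.005]
ft_force: [-1.2, -0.2, 0.1]
grip_width: 0.0234
grasp_force: 0.0
```

Call:
{"method": "move_arm", "body": {
  "moves": [
    [[-0.03, 0, 0, 0, 0], [-0.061, -0.003, 0, 0, 0], [-0.061, -0.003, -0.02, 0, 0], [-0.061, -0.003, -0.05, 0, 0], [-0.061, -0.003, -0.068, 0, 0]]
  ]
}}

```text
clock: 13.75
eef_pos: [0.4777, 0.035, 0.0513]
tool_rot: [0.026, 1.0, -0.001, -0.001]
ft_force: [0.4, 0.1, 0.3]
grip_width: -0.0003
grasp_force: 0.0
```

```bash
python3 - <<'E'
from h import *
r=cam('top')
c=r[0][225:315,335:455,::-1];cv2.imwrite('pics/t4.png',cv2.resize(c,None,fx=6.6,fy=6.6,interpolation=cv2.INTER_CUBIC))
E
python3 s.py
```

```text
{'clock': np.float64(13.8), 'eef_pos': array([0.476, 0.035, 0.049]), 'ft_force': array([-0.716,  0.273, -1.723]), 'ft_torque': array([ 0.022,  0.059, -0.061]), 'grip_width': np.float64(0.0), 'grasp_force': np.float64(0.0)} q6 0.12499227180919499 tau6 -0.0010528331768000498
dial -0.03284516293593741 Mz about tcp -0.06121733426104119
M axis -0.08500321941622482 pos [0.4764 0.035  0.0494]
```

View pics/t4.png

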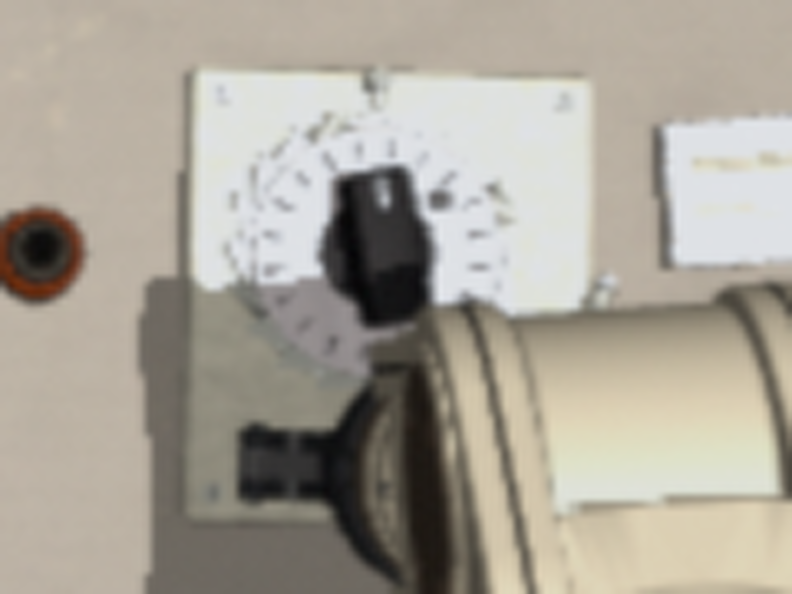

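The bar top runs from (375,175) to (390,270), so the dial is near 0.15–0.2. The fingers are to the left of the thrown post. I'll push the post in toward −y.

Call:
{"method": "move_arm", "body": {
  "moves": [
    [[0.002, -0.006, 0, 0, 0], [0.002, -0.012, 0, 0, 0], [0.001, -0.017, 0, 0, 0], [0, -0.021, 0, 0, 0], [-0.001, -0.025, 0, 0, 0]]
  ]
}}

```text
clock: 14.42
eef_pos: [0.4774, 0.0105, 0.0524]
tool_rot: [0.025, 1.0, -0.0, -0.0]
ft_force: [-2.1, 0.9, -0.0]
grip_width: 0.0003
grasp_force: 0.6
```

Call:
{"method": "move_arm", "body": {
  "moves": [
    [[-0.001, -0.004, 0, 0, 0], [-0.002, -0.008, 0, 0, 0], [-0.002, -0.01, 0, 0, 0], [-0.002, -0.01, 0, 0, 0]]
  ]
}}

```text
clock: 14.92
eef_pos: [0.476, 0.0005, 0.0523]
tool_rot: [0.025, 1.0, -0.0, 0.0]
ft_force: [-0.4, 0.7, -0.6]
grip_width: 0.0001
grasp_force: 0.0
```

Call:
{"method": "move_arm", "body": {
  "moves": [
    [[0, 0.012, 0.01, 0, 0], [0, 0.012, 0.06, 0, 30], [0.02, 0.02, 0.073, 4, 55], [0.05, 0.03, 0.073, 8, 55], [0.081, 0.037, 0.073, 12, 55]]
  ]
}}

```text
clock: 15.55
eef_pos: [0.5581, 0.0392, 0.1268]
tool_rot: [-0.081, 0.997, 0.0, 0.001]
ft_force: [0.7, -0.2, -0.2]
grip_width: 0.0472
grasp_force: 0.0
```

Call:
{"method": "move_arm", "body": {
  "moves": [
    [[0, 0, 0, 0, 55]]
  ]
}}

```text
clock: 15.68
eef_pos: [0.5589, 0.0392, 0.1259]
tool_rot: [-0.08, 0.997, 0.0, 0.001]
ft_force: [-0.9, -0.3, -0.5]
grip_width: 0.0468
grasp_force: 0.0
```

```bash
python3 s.py; python3 - <<'E'
from h import *
r=cam('wrist')
cv2.imwrite('pics/w5.png',r[0][:,:,::-1])
print(proj((.558,.037,.077),*r[1:]))
E
```

```text
{'clock': np.float64(15.675), 'eef_pos': array([0.559, 0.039, 0.126]), 'ft_force': array([-0.875, -0.281, -0.455]), 'ft_torque': array([-0.051,  0.019, -0.086]), 'grip_width': np.float64(0.047), 'grasp_force': np.float64(0.0)} q6 -0.09070471421248187 tau6 -0.10237567126750946
dial 0.17882375702564526 Mz about tcp -0.08629998872189004
M axis -0.08460344842752013 pos [0.5589 0.0392 0.1259]
(np.float64(309.9570533195085), np.float64(257.74269356426163))
```

View pics/w5.png

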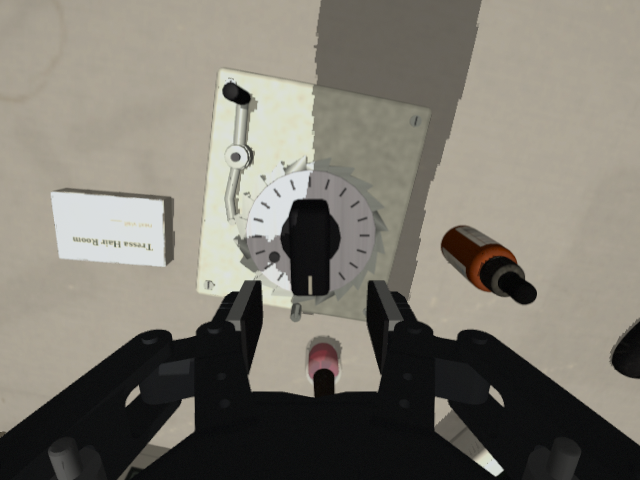

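The pawl is in, with its post at (237,92) and nose at (230,218). The bar at (310,250) is aligned with the tool, so the dial is near 0.18. I'll grip it for the clicks.

Call:
{"method": "move_arm", "body": {
  "moves": [
    [[0, -0.002, -0.03, 0, 55], [-0.001, -0.002, -0.06, 0, 55], [-0.001, -0.002, -0.075, 0, 55], [-0.001, -0.002, -0.08, 0, 55], [-0.001, -0.002, -0.08, 0, 40]]
  ]
}}

```text
clock: 16.35
eef_pos: [0.5561, 0.0358, 0.0458]
tool_rot: [-0.079, 0.997, 0.0, 0.0]
ft_force: [-0.3, -0.1, -0.2]
grip_width: 0.0339
grasp_force: 0.0
```

Call:
{"method": "move_arm", "body": {
  "moves": [
    [[0, 0, 0, 0, 30], [0, 0, 0, 0, 25], [0, 0, 0, 0, 20], [0, 0, 0, 0, 20]]
  ]
}}

```text
clock: 16.85
eef_pos: [0.5567, 0.0361, 0.0466]
tool_rot: [-0.08, 0.997, 0.0, 0.001]
ft_force: [-0.6, 1.0, 5.5]
grip_width: 0.0232
grasp_force: 59.3
```

```bash
python3 s.py
```

```text
{'clock': np.float64(16.85), 'eef_pos': array([0.557, 0.036, 0.047]), 'ft_force': array([-0.581,  1.011,  5.526]), 'ft_torque': array([0.181, 0.221, 0.165]), 'grip_width': np.float64(0.023), 'grasp_force': np.float64(59.264)} q6 -0.09510741550532704 tau6 0.13666123151779175
dial 0.1776977294114935 Mz about tcp 0.16503370291669622
M axis 0.1632061191084415 pos [0.5567 0.0361 0.0466]
```

Call:
{"method": "move_arm", "body": {
  "moves": [
    [[0, 0, 0, 3, 20], [0, 0, 0, 7, 20], [0, 0, 0, 11, 20], [0, 0, 0, 14, 20], [0, 0, 0, 16, 20]]
  ]
}}

```text
clock: 17.48
eef_pos: [0.5568, 0.0359, 0.0467]
tool_rot: [-0.218, 0.976, 0.0, 0.001]
ft_force: [-1.5, -0.1, 5.5]
grip_width: 0.0235
grasp_force: 59.2
```

Call:
{"method": "move_arm", "body": {
  "moves": [
    [[0, 0, 0, 0, 20], [0, 0, 0, 0, 20], [0, 0, 0, 0, 20], [0, 0, 0, 0, 20], [0, 0, 0, 0, 20]]
  ]
}}

```text
clock: 18.1
eef_pos: [0.5568, 0.0359, 0.0466]
tool_rot: [-0.217, 0.976, -0.0, 0.001]
ft_force: [-0.7, 1.0, 5.2]
grip_width: 0.0231
grasp_force: 59.3
```

```bash
python3 s.py
```

```text
{'clock': np.float64(18.1), 'eef_pos': array([0.557, 0.036, 0.047]), 'ft_force': array([-0.729,  1.001,  5.245]), 'ft_torque': array([0.202, 0.305, 0.066]), 'grip_width': np.float64(0.023), 'grasp_force': np.float64(59.288)} q6 -0.3741201780600575 tau6 0.042387961875647306
dial 0.4565000084141087 Mz about tcp 0.06609919022064799
M axis 0.06409668451507969 pos [0.5568 0.0359 0.0466]
```

Call:
{"method": "move_arm", "body": {
  "moves": [
    [[0, 0, 0, 3, 20], [0, 0, 0, 7, 20], [0, 0, 0, 12, 20], [0, 0, 0, 16, 20], [0, 0, 0, 18, 20]]
  ]
}}

```text
clock: 18.73
eef_pos: [0.5569, 0.0358, 0.0466]
tool_rot: [-0.368, 0.93, -0.0, 0.001]
ft_force: [-0.6, -0.2, 5.3]
grip_width: 0.0234
grasp_force: 59.2
```

Call:
{"method": "move_arm", "body": {
  "moves": [
    [[0, 0, 0, 0, 20], [0, 0, 0, 0, 20], [0, 0, 0, 0, 20], [0, 0, 0, 0, 20], [0, 0, 0, 0, 20]]
  ]
}}

```text
clock: 19.35
eef_pos: [0.5569, 0.0358, 0.0467]
tool_rot: [-0.367, 0.93, -0.0, 0.001]
ft_force: [-1.7, -0.1, 5.6]
grip_width: 0.0231
grasp_force: 59.3
```

Call:
{"method": "move_arm", "body": {
  "moves": [
    [[0, 0, 0, 3, 20], [0, 0, 0, 7, 20], [0, 0, 0, 11, 20], [0, 0, 0, 14, 20], [0, 0, 0, 15, 20]]
  ]
}}

```text
clock: 19.98
eef_pos: [0.557, 0.0357, 0.0467]
tool_rot: [-0.486, 0.874, -0.001, 0.001]
ft_force: [-0.5, 0.3, 5.9]
grip_width: 0.0234
grasp_force: 59.1
```

Call:
{"method": "move_arm", "body": {
  "moves": [
    [[0, 0, 0, 0, 20], [0, 0, 0, 0, 20]]
  ]
}}

```text
clock: 20.23
eef_pos: [0.557, 0.0357, 0.0466]
tool_rot: [-0.486, 0.874, -0.001, 0.001]
ft_force: [0.1, 0.3, 5.6]
grip_width: 0.023
grasp_force: 59.2
```

```bash
python3 s.py
```

```text
{'clock': np.float64(20.225), 'eef_pos': array([0.557, 0.036, 0.047]), 'ft_force': array([0.126, 0.33 , 5.554]), 'ft_torque': array([ 0.126,  0.241, -0.06 ]), 'grip_width': np.float64(0.023), 'grasp_force': np.float64(59.232)} q6 -0.9499403365660981 tau6 -0.0087114647612907
dial 1.0320518123497282 Mz about tcp -0.06003427517326668
M axis -0.06020397295103118 pos [0.557  0.0357 0.0466]
```

Call:
{"method": "move_arm", "body": {
  "moves": [
    [[0, 0, 0, 0, 35], [0, 0, 0, 0, 47], [0.005, 0.008, 0, 0, 47], [0.009, 0.015, 0, -3, 47], [0.013, 0.02, 0, -6, 47]]
  ]
}}

```text
clock: 20.85
eef_pos: [0.5692, 0.0566, 0.0451]
tool_rot: [-0.439, 0.899, 0.0, 0.0]
ft_force: [-0.1, 0.6, -0.6]
grip_width: 0.04
grasp_force: 0.0
```

Call:
{"method": "move_arm", "body": {
  "moves": [
    [[0.001, -0.001, 0, -4, 47], [0.003, -0.002, 0, -7, 47], [0.004, -0.003, 0, -7, 47], [0.004, -0.003, 0, -7, 47]]
  ]
}}

```text
clock: 21.35
eef_pos: [0.573, 0.053, 0.0452]
tool_rot: [-0.384, 0.923, 0.0, -0.0]
ft_force: [-1.0, 0.0, 0.1]
grip_width: 0.0401
grasp_force: 0.0
```

```bash
sed -i 's/\.558,\.037/.557,.0357/' s.py; echo "n=np.array([-.8,.6]);print('push force',F[:2]@n,'adv',-(d@n)*1e3)">>s.py; python3 s.py
```

```text
{'clock': np.float64(21.35), 'eef_pos': array([0.573, 0.053, 0.045]), 'ft_force': array([-1.002,  0.048,  0.143]), 'ft_torque': array([ 0.025,  0.029, -0.003]), 'grip_width': np.float64(0.04), 'grasp_force': np.float64(0.0)} q6 -0.6961883552399921 tau6 -0.003996487066615373
dial 0.8064750502782903 Mz about tcp -0.003346384015957833
M axis 0.0147114681876579 pos [0.573  0.053  0.0452]
push force 0.8305246820134355 adv 2.4147196767615227
```

Call:
{"method": "move_arm", "body": {
  "moves": [
    [[0.001, -0.0007, 0, 0, 47], [0.0017, -0.0012, 0, 0, 47], [0.0024, -0.0018, 0, 0, 47], [0.0024, -0.0018, 0, 0, 47]]
  ]
}}

```text
clock: 21.85
eef_pos: [0.5751, 0.0511, 0.0453]
tool_rot: [-0.384, 0.923, 0.0, -0.0]
ft_force: [-0.9, -0.2, -0.4]
grip_width: 0.0404
grasp_force: 0.6
```

```bash
python3 s.py|tail -2
```

```text
M axis 0.030244309041311042 pos [0.5751 0.0511 0.0453]
push force 0.5466987725348041 adv 5.202942000888399
```

Call:
{"method": "move_arm", "body": {
  "moves": [
    [[0.0005, -0.0004, 0, 0, 47], [0.001, -0.0007, 0, 0, 47], [0.001, -0.0007, 0, 0, 47]]
  ]
}}

```text
clock: 22.22
eef_pos: [0.5759, 0.0508, 0.0453]
tool_rot: [-0.384, 0.923, 0.001, -0.0]
ft_force: [-2.4, 3.1, 1.3]
grip_width: 0.0402
grasp_force: 2.2
```

```bash
python3 s.py|tail -2
```

```text
M axis 0.07160790492545101 pos [0.5759 0.0508 0.0453]
push force 3.7623290310958915 adv 6.023679866725976
```

Call:
{"method": "move_arm", "body": {
  "moves": [
    [[0.0005, -0.0004, 0, 0, 47], [0.001, -0.0007, 0, 0, 47], [0.001, -0.0007, 0, 0, 47]]
  ]
}}

```text
clock: 22.6
eef_pos: [0.5773, 0.0505, 0.0453]
tool_rot: [-0.384, 0.923, 0.001, 0.0]
ft_force: [-2.0, 5.2, 0.8]
grip_width: 0.0404
grasp_force: 2.6
```

```bash
python3 s.py|tail -2
```

```text
M axis 0.08890989319240108 pos [0.5773 0.0505 0.0453]
push force 4.655366164852326 adv 7.335719972529
```

Call:
{"method": "move_arm", "body": {
  "moves": [
    [[0.0005, -0.0004, 0, 0, 47], [0.001, -0.0007, 0, 0, 47], [0.001, -0.0007, 0, 0, 47]]
  ]
}}

```text
clock: 22.98
eef_pos: [0.5783, 0.0503, 0.0453]
tool_rot: [-0.384, 0.923, 0.001, 0.001]
ft_force: [-2.4, 5.8, 0.8]
grip_width: 0.0402
grasp_force: 3.0
```

```bash
python3 s.py|tail -2
```

```text
M axis 0.15208142552488496 pos [0.5783 0.0503 0.0453]
push force 5.367453331948399 adv 8.251088436434744
```

Call:
{"method": "move_arm", "body": {
  "moves": [
    [[0.0005, -0.0004, 0, 0, 47], [0.0008, -0.0006, 0, 0, 47], [0.0008, -0.0006, 0, 0, 47]]
  ]
}}

```text
clock: 23.35
eef_pos: [0.5784, 0.0503, 0.0453]
tool_rot: [-0.384, 0.923, 0.002, 0.0]
ft_force: [-3.8, 7.9, 2.3]
grip_width: 0.0401
grasp_force: 4.0
```

```bash
python3 s.py|tail -2
```

```text
M axis 0.19118336323344007 pos [0.5784 0.0503 0.0453]
push force 7.751077328624612 adv 8.38536459421134
```

Call:
{"method": "move_arm", "body": {
  "moves": [
    [[0.0005, -0.0004, 0, 0, 47], [0.001, -0.0007, 0, 0, 47], [0.001, -0.0007, 0, 0, 47], [0.001, -0.0007, 0, 0, 47], [0.001, -0.0007, 0, 0, 47]]
  ]
}}

```text
clock: 23.98
eef_pos: [0.5785, 0.0502, 0.0452]
tool_rot: [-0.385, 0.923, 0.003, -0.0]
ft_force: [-5.5, 9.5, 3.4]
grip_width: 0.0401
grasp_force: 5.3
```

```bash
python3 s.py|tail -2
```

```text
M axis 0.23218611743025408 pos [0.5785 0.0502 0.0452]
push force 10.094953254850624 adv 8.479639450876999
```

Call:
{"method": "move_arm", "body": {
  "moves": [
    [[0.0003, -0.0002, 0, 0, 47], [0.0003, -0.0002, 0, 0, 47], [0.0003, -0.0002, 0, 0, 47], [0.0003, -0.0002, 0, 0, 47], [0.0003, -0.0002, 0, 0, 47]]
  ]
}}

```text
clock: 24.6
eef_pos: [0.5785, 0.0502, 0.0452]
tool_rot: [-0.385, 0.923, 0.003, -0.001]
ft_force: [-6.1, 10.1, 3.8]
grip_width: 0.0404
grasp_force: 5.6
```

```bash
python3 s.py|tail -2
```

```text
M axis 0.2857488669277153 pos [0.5785 0.0502 0.0452]
push force 10.924923247266642 adv 8.511335607610233
```

Call:
{"method": "move_arm", "body": {
  "moves": [
    [[-0.002, 0.0015, 0, 0, 47], [-0.005, 0.004, 0, 0, 47], [-0.008, 0.006, 0, 0, 47], [-0.009, 0.007, 0, 0, 47], [-0.009, 0.007, 0.005, 0, 47]]
  ]
}}

```text
clock: 25.22
eef_pos: [0.571, 0.054, 0.0501]
tool_rot: [-0.383, 0.924, -0.0, -0.0]
ft_force: [-0.2, -0.0, -0.0]
grip_width: 0.0403
grasp_force: 0.0
```

Call:
{"method": "move_arm", "body": {
  "moves": [
    [[0, 0, 0.02, 0, 47], [0, 0, 0.06, 0, 47], [0, 0, 0.1, 0, 47], [0, 0, 0.12, 0, 47]]
  ]
}}

```text
clock: 25.72
eef_pos: [0.5728, 0.0542, 0.1736]
tool_rot: [-0.383, 0.924, -0.001, 0.002]
ft_force: [-0.4, 0.8, -0.2]
grip_width: 0.0402
grasp_force: 0.0
```

```bash
python3 s.py; python3 - <<'E'
from h import *
r=cam('wrist')
cv2.imwrite('pics/w6.png',r[0][:,:,::-1])
E
```

```text
{'clock': np.float64(25.725), 'eef_pos': array([0.573, 0.054, 0.174]), 'ft_force': array([-0.434,  0.802, -0.226]), 'ft_torque': array([-0.001, -0.003,  0.01 ]), 'grip_width': np.float64(0.04), 'grasp_force': np.float64(0.0)} q6 -0.6926730550943754 tau6 -6.9381479761432274e-06
dial 0.80526879896304 Mz about tcp 0.00971675640007921
M axis 0.030414878511682137 pos [0.5728 0.0542 0.1736]
push force 0.8279188217463337 adv 1.5859219403075755
```

View pics/w6.png

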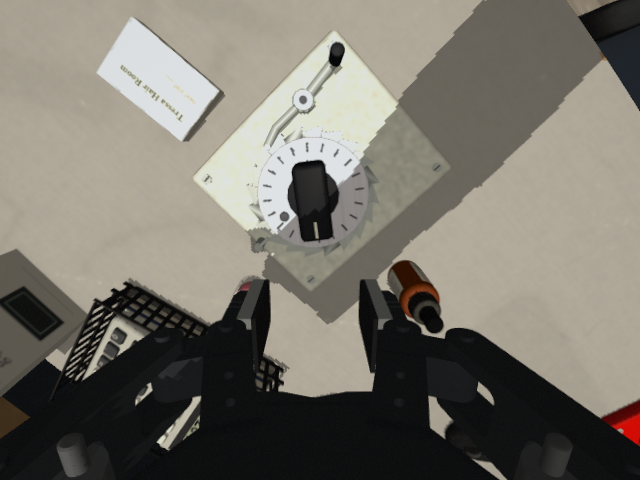

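The pawl is in, with its post at (337,50) and nose at (268,140). The knob bar at (313,200) sits about 7° ahead of the tool, so the dial is near 0.93. The fingers are clear, so I'll hand the job in.

```bash
python3 -c "
from workcell import job
print(job.job_done())"
```

```text
the job is handed in; nothing more can be done
None
```

I reset the counter and handed the job in at about 26 s. The dial rests on the third click (about 0.93–0.94 rad) with the pawl in, the stop and tooth presses were about 4–5 N each by my estimate, and the bottles and card stack were not touched; the hand-in returned no verdict.

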